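# Fit the sprung retaining bar across the open drawer

## Robot

A 7-joint arm with a two-finger parallel gripper is mounted at the origin on the work surface. World frame = base frame: x ahead of the robot, y to its left, z up, the work surface at z = 0. Lengths are in m, angles in degrees, forces in N, time in s.
With the tool pointing down it reaches from about 0.425 to 0.875 m from the base axis. Payload 4.7 kg.
Tool frame: the origin (TCP) lies midway between the tips of the shut fingers; the grasp point (between the pads) lies 19 mm behind it; z points along the fingers, x is the direction in which the jaws open and shut, and the axes are right-handed (so a half turn about z gives the same grasp; the last joint's range is limited). The gripper opens to 85 mm and grips with 20 to 120 N. Pads are 22 mm wide; open, the fingers measure 114 mm over their backs; the gripper's body (76 mm by 85 mm) begins 54 mm behind the grasp point. The pads swing forward as they close: fully open they stand 13 mm farther back than shut.
Start: joints at [-76.198, 18.392, -4.016, 83.108, 1.295, 78.541, -3.26], TCP at [0.146, 0.633, 0.231] pointing down, gripper open.
Joint ranges: [-163.93, 163.93], [-17.29, 119.83], [-79.2, 71.16], [3.27, 140.29], [-89.18, 269.18], [5.43, 117.66], [-154.24, 154.24]. Speed limits (degrees/s): [147.25, 147.25, 180, 180, 180, 180, 180].

## Interface

Orientations are given as a 3x3 rotation matrix whose columns are the frame's x, y, z axes.
In Python, from cell import observe, grab_frame, hand_in gives the robot as it stands.
- The arm moves only by the tool send_rows, never from a script. Its argument "deltas" is a list of rows, each a list of 3 entries, a list of its own where there are three numbers: the shift along the tool's x, y, z in mm, then the turn, a rotation vector about the tool's x, y, z in degrees, then the closure, from -1 (fully open) to 1 (shut). A call has 1 to 10 rows; each row shifts and turns the commanded pose from where the row before left it, along the tool's axes as they then stand; what a row does not reach is not made up. A row lasts 1/8 s, in which the tool goes at most 62.5 mm and 10.7 degrees, less where a joint would pass 70% of its speed; a pose out of reach is approached as far as the arm can. A call is refused whole if a number of a shift passes 62.5 or a number of a turn 10.7, either way. A call with a gripper value outside its range is refused whole. The fingers move at their own pace and stop on an object; "grip_force" is the grip in N (left out, the last holds). Time passes only in rows, so rows that do not move let the fingers close. It gives the time, the measured TCP pose, the force and the opening at its end, in the units of the state.
- observe(): the state, without advancing time (a new reading comes with each control period).
- grab_frame(name): name is "side" or "top" or "wrist"; returns a dict with "image" (420x560x3 uint8, red, green, blue), "z_map" (420x560 float32, m along the optical axis (not along the pixel's ray), 0 where there is no reading), "mtx" (3x3 intrinsics, pixels), "extrinsics" (4x4, takes a point from camera to world coordinates). Camera axes: x right, y down, z forward; pixel columns grow to the right and rows downward; lengths in m; the calibration is good to about 2 mm. A picture is of the moment at which its call begins.
- hand_in(): hands the job in, once; it reports no verdict.
The state is a dict: "clock": time; "qpos": joint angles; "joint_velocities": joint speeds; "tau": joint torques, N m; "position": TCP position; "tool_rot": TCP orientation; "ft_force": force on the tool from outside, world axes, zero at the start; "moment": the same for the moment, N m; "finger_gap": opening from 0.0 (shut) to 1.0 (fully open).
Only numpy, scipy, OpenCV 4.12 (cv2) and the standard library are available. Lean on these libraries where they do the work, as an engineer would, in place of code of your own. Each camera call takes 0.05 s, during which the arm holds its last target.

## Task

Fit the sprung retaining bar across the pulled-out top drawer, in the middle pair of pockets in its two side rails, so that the jar and the chrome socket cannot slide forward: put one end in its pocket, squeeze the bar short against its spring, bring the other end down level with the opposite pocket and ease it out until both end pins are fully home, then let go. The rails are thin plastic, so press no harder than the spring needs (never over 30 N) and do not let the bar snap in; leave the jar, the chrome socket, the hammer and the level where they are.

Things in the scene. Friction and masses are not known exactly. Their poses are not given: they have to be found in the camera images.
- bar: Sprung bar, loose on the bench (z = 0) left or right of the drawer units: aluminium tube 20 x 20 mm with black end caps, 110 to 180 g. Origin on its axis, 10 mm above the bench, 124 mm from either tip when relaxed; grip here across the 20 mm. x axis: along the bar to the sprung end. Tube: x = -112 to +92 mm. 248 mm tip to tip relaxed, 230 fully squeezed.
- fixed_tip (a point): Tip of the fixed pin at the bar's -x end: steel, 9 mm diameter, round-nosed, standing 12 mm out of the black end cap.
- sprung_tip (a point): Tip of the sprung pin at the bar's +x end: steel, 9 mm diameter, round-nosed, 12 mm out of a grey 15 mm round sleeve, which stands 20 mm out of the tube and slides in with the pin up to 18 mm (hard stop). The sleeve is greased and drags a little when moved fast. Spring: moves at about 2 N, then 0.8 N per mm (about 12 N at 12 mm, 16 N at 18 mm).
- drawer: Charcoal top drawer, pulled out to the robot. Origin on its floor (170 mm above the bench) midway between the middle pockets; x to the unit, y left, z up. Inside 248 mm wide; side walls 50 mm high, 3 mm thick; front panel at x = -90 mm, 58 mm high. It rattles sideways (y) in its runners, up to 8 mm in all, giving way at about 2 N until it meets its stop: feel where the squeezing starts.
- pocket_left (a point): Middle of 3 blind pockets (55 mm apart) in the light grey rail on the left (+y) wall, which stands 10 mm in, x = -75 to 75, z = 22 to 46 mm of the drawer. Hole 13 x 13 mm, 8 mm deep, mouth facing -y, marked by a dark bar on the rail top. Point: centre of the hole's floor, 34 mm above the drawer floor; moves with it. Rail faces are 228 mm apart, pocket floors 244 mm. The rail cracks above 30 N.
- pocket_right (a point): The same in the rail on the right (-y) wall, mouth facing +y. Point: centre of the hole's floor.
- jar: Bystander: small glass screw-top jar, 44 mm diameter, 56 mm high, standing in the drawer about 85 to 105 mm behind the middle pockets. Origin under its base.
- socket: Bystander: chrome drive socket, 25 mm diameter, 30 mm high, standing in the drawer beside the jar. Origin under its base.
- hammer: Bystander: tack hammer 260 mm long lying on top of the drawer unit (240 mm above the bench). Origin under the middle of its shaft.
- level: Bystander: black plastic level 225 x 22 x 44 mm, on the bench on the other side of the drawer units from the bar. Origin under its middle, x along it.
- unit: Two stacked charcoal drawer units 270 wide x 280 deep, on concrete blocks 290 mm wide; top 240 mm above the bench. Origin on the bench under its middle; x away from the robot. Its front face is at x = -140 mm, 125 mm behind the middle pockets.
Things that resemble listed ones, but are neither listed nor needed, are in the scene too. Of the things like the bar, leave any that is brown or yellow; of the rest the larger one is meant.

How it is judged (in metres and radians):
On the way:
1. the bar is squeezed at least 10 mm short with one pin in its pocket ((distance between any of sprung_tip, fixed_tip and pocket_left below 0.006 m or distance between any of sprung_tip, fixed_tip and pocket_right below 0.006 m) and distance between sprung_tip and fixed_tip below 0.238 m), for 0.1 s.
At the end, for the whole second after the job is handed in: Both pins are home in the middle pair of pockets, either way round: each tip within 4.5 mm of the centre of its pocket's floor; the bar is released and at rest. Jar, chrome socket, hammer and level stand within 30 mm of where they were (((distance between sprung_tip and pocket_left below 0.0045 m and distance between fixed_tip and pocket_right below 0.0045 m) or (distance between sprung_tip and pocket_right below 0.0045 m and distance between fixed_tip and pocket_left below 0.0045 m)) and linear speed of bar below 0.02 m/s and contact force between bar and the fingers below 0.1 N); the robot touches nothing.
It fails at once if the bar is pressed against the drawer with more than 30 N (contact force between bar and drawer above 30 N).
It fails at once if the bar snaps across into the pockets faster than 0.08 m/s (((distance between sprung_tip and pocket_left below 0.01 m and distance between fixed_tip and pocket_right below 0.012 m) or (distance between sprung_tip and pocket_right below 0.01 m and distance between fixed_tip and pocket_left below 0.012 m)) and linear speed of bar above 0.08 m/s).
It fails at once if the jar or the chrome socket is moved more than 30 mm or tipped over (distance of any of jar, socket from where it was at the start of the episode above 0.03 m or angle between any of jar, socket's own z axis and vertical above 0.4 rad).
It fails at once if the hammer or the level is moved more than 30 mm, or the level tipped over (distance of any of hammer, level from where it was at the start of the episode above 0.03 m or angle between level's own z axis and vertical above 0.4 rad).
It also fails if it takes over 64 s, if anything falls off the work surface, if the arm or the gripper's body presses on something with over 40 N, if the wrist force passes 120 N, or if a joint passes its speed limit or range.

## Working session

There is one attempt and no reset: what is moved stays moved. The work goes in short steps, Python scripts to look and compute and a tool call to move; the robot and the scene stay as the last step left them, time stands still between calls to the robot, and variables do not carry over. Pictures are saved under pics/ and viewed, and the job is handed in when it is done.

Besides the shell and the picture viewer there is one more tool, called after "Call:" by a JSON object that holds its "method" and its "body", one argument or row to a line. send_rows: Moves the arm, as the interface text tells. Its arguments: {"type":"object","properties":{"deltas":{"type":"array","items":{"type":"array"}},"grip_force":{"type":"number"}},"required":["deltas"]}

```bash
ls; mkdir -p pics
python3 - <<'E'
from cell import *
import cv2, numpy as np, pickle
s=observe(); print(s)
for n in ["side","top","wrist"]:
    f=grab_frame(n); pickle.dump(f,open(f"pics/{n}0.pkl","wb")); cv2.imwrite(f"pics/{n}0.png",f["image"][:,:,::-1]); print(n,f["mtx"].tolist(),np.round(f["extrinsics"],4).tolist())
E
```

```text
pics
{'clock': 0.0, 'qpos': array([-76.19764926,  18.4385976 ,  -4.01869501,  83.1755642 ,
         1.2941329 ,  78.53861192,  -3.26168435]), 'joint_velocities': array([ 0.05858036, -0.06789516,  0.06264697, -0.02694298, -0.01030853,
       -0.02720988,  0.04202126]), 'tau': array([-3.42122917e-05, -4.93594408e+01, -3.82218612e-01, -3.14326966e+01,
        1.30419628e-02,  1.17166774e-02,  1.56358612e-05]), 'position': array([0.14604758, 0.63283545, 0.23022334]), 'tool_rot': array([[ 2.24805177e-01,  9.74403666e-01, -3.56822050e-04],
       [ 9.74401923e-01, -2.24805451e-01, -1.84438563e-03],
       [-1.87739166e-03,  6.69393460e-05, -9.99998235e-01]]), 'ft_force': array([-0.18750902,  0.20293921,  0.64236641]), 'moment': array([-0.00806525, -0.00824985,  0.02613058]), 'finger_gap': 1.0022277368367223}
side [[453.22248578173674, 0.0, 279.1995106569742], [0.0, 453.22248578173674, 212.78281596391466], [0.0, 0.0, 1.0]] [[0.8909, -0.2478, 0.3807, 0.0084], [-0.4542, -0.5014, 0.7364, -0.9976], [0.0083, -0.829, -0.5592, 0.8753], [0.0, 0.0, 0.0, 1.0]]
top [[436.07197635731455, 0.0, 280.35709590502125], [0.0, 436.07197635731455, 208.97451200343582], [0.0, 0.0, 1.0]] [[-0.0181, -0.9929, 0.1174, 0.3488], [-0.9998, 0.0169, -0.0116, -0.0514], [0.0095, -0.1176, -0.993, 1.4523], [0.0, 0.0, 0.0, 1.0]]
wrist [[331.8248308004786, 0.0, 280.93997067369713], [0.0, 331.8248308004786, 211.3426083393567], [0.0, 0.0, 1.0]] [[0.2252, 0.941, 0.2527, 0.0807], [0.9743, -0.2168, -0.0611, 0.6489], [-0.0027, 0.26, -0.9656, 0.3722], [0.0, 0.0, 0.0, 1.0]]
```

View pics/top0.png

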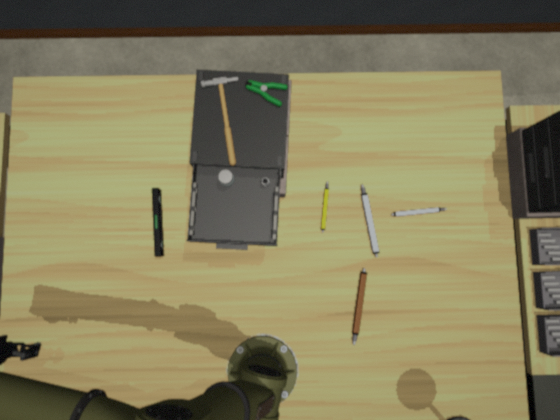

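View pics/side0.png

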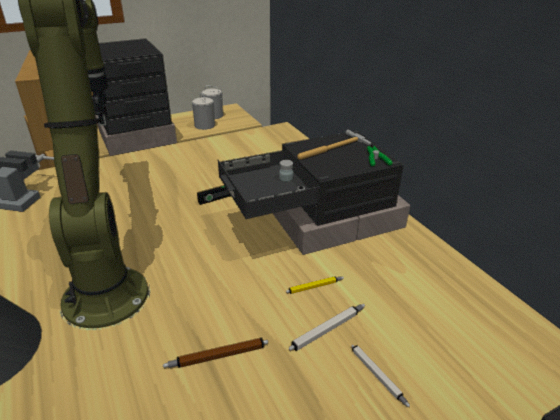

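View pics/wrist0.png

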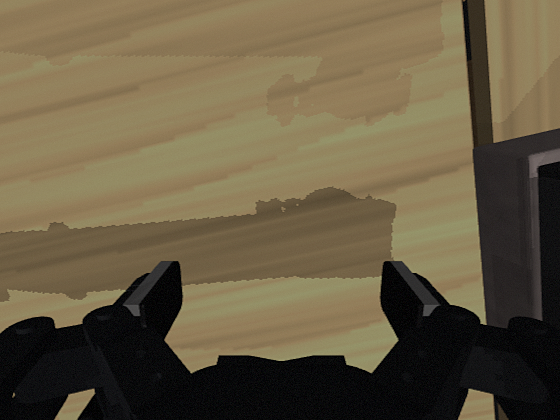

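Bar-like candidates in the top view are yellow (325,206), large silver (370,219), small silver (418,211) and brown (360,305). Yellow and brown are excluded, so the larger silver one at (370,219) is the bar. I'll check it in a crop and measure.

```bash
cat > h.py <<'E'
import numpy as np, cv2, pickle
def ray(f,u,v):
    K=f["mtx"];T=f["extrinsics"]
    d=T[:3,:3]@np.linalg.inv(K)@np.array([u,v,1.0]); return T[:3,3],d
def onz(f,u,v,z):
    o,d=ray(f,u,v); return o+d*(z-o[2])/d[2]
def proj(f,p):
    T=f["extrinsics"]; c=T[:3,:3].T@(np.asarray(p)-T[:3,3]); q=f["mtx"]@c; return q[:2]/q[2]
def crop(f,x0,x1,y0,y1,k,name):
    im=f["image"][y0:y1,x0:x1,::-1]; cv2.imwrite(name,cv2.resize(im,None,fx=k,fy=k,interpolation=cv2.INTER_CUBIC))
def load(n): return pickle.load(open(f"pics/{n}.pkl","rb"))
def grab(n,tag):
    from cell import grab_frame
    f=grab_frame(n); pickle.dump(f,open(f"pics/{n}{tag}.pkl","wb")); cv2.imwrite(f"pics/{n}{tag}.png",f["image"][:,:,::-1]); return f
E
python3 - <<'E'
from h import *
f=load("top0"); s=load("side0")
crop(f,340,400,175,265,6,"pics/c_bar.png")
crop(f,180,290,155,255,6,"pics/c_dr.png")
crop(s,200,340,120,230,5,"pics/c_drs.png")
im=f["image"].astype(int)
mn=im.min(2);mx=im.max(2)
roi=np.zeros(mn.shape,bool);roi[180:260,350:388]=1
m=roi&((mx-mn<25))
n,l,st,c=cv2.connectedComponentsWithStats(m.astype(np.uint8))
for i in range(1,n):
    if st[i,4]>20: print(i,st[i],c[i])
i=1+np.argmax(st[1:,4]); ys,xs=np.nonzero(l==i)
r=cv2.minAreaRect(np.c_[xs,ys].astype(np.float32)); print(r)
P=np.array([onz(f,x,y,0.012)[:2] for x,y in zip(xs,ys)])
mu=P.mean(0);w,V=np.linalg.eigh(np.cov((P-mu).T));d=V[:,1];t=(P-mu)@d
print(mu,d,t.min(),t.max(),[ (mu+d*t.min()),(mu+d*t.max())])
E
```

```text
1 [361 185  18  72 428] [369.50934579 221.9182243 ]
((369.2884826660156, 220.44232177734375), (72.36685943603516, 6.667948246002197), 78.69007110595703)
[ 0.47111406 -0.36346607] [-0.98722769 -0.15931566] -0.12588459544846195 0.1143888087497171 [array([ 0.59539082, -0.34341069]), array([ 0.35818626, -0.38169   ])]
```

View pics/c_bar.png

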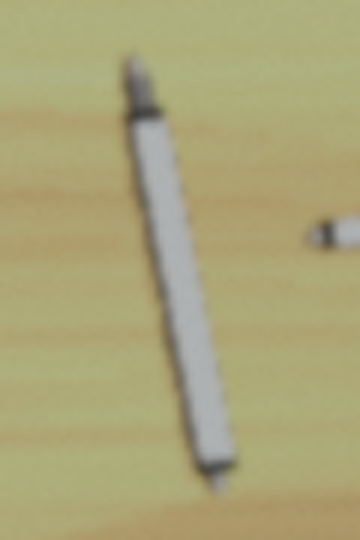

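View pics/c_dr.png

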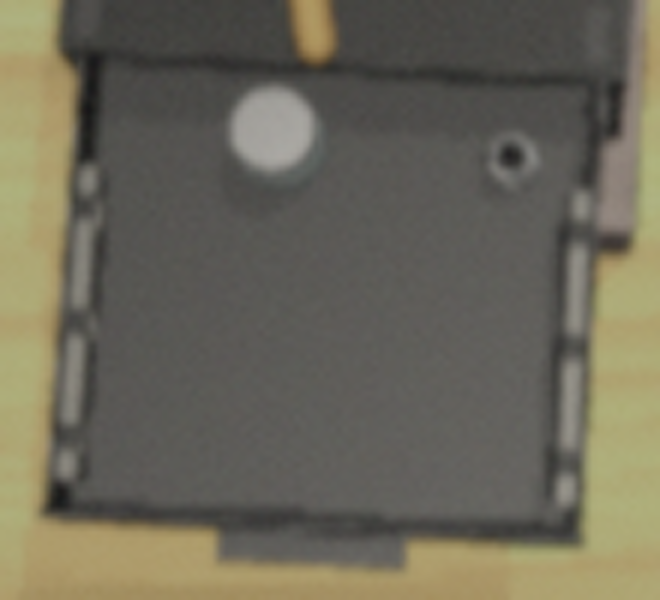

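View pics/c_drs.png

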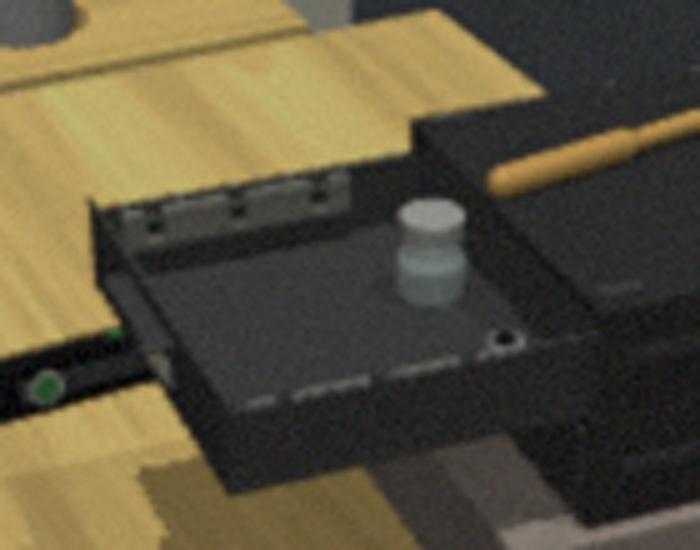

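The crop shows a silver tube with black caps. The long grey sleeve (sprung end) is at top-left, crop (130,55), and the short pin is at crop (220,490), so this is the right bar. The middle marks on the rails are at crop (77,325) on the left and (568,345) on the right.

Run:
```python
from h import *
f=load("top0"); s=load("side0")
a=onz(f,361.7,184.2,.010);b=onz(f,376.7,256.7,.010)
print("sprung",a,"fixed",b,np.linalg.norm(a-b),"mid",(a+b)/2, np.degrees(np.arctan2(*(a-b)[[1,0]])))
# caps: tube centre from silver part
print("tube ends",onz(f,340+147/6,175+110/6,.02),onz(f,340+217/6,175+468/6,.02))
L=onz(f,180+77/6,155+325/6,.216);R=onz(f,180+568/6,155+345/6,.216)
print("L",L,"R",R,np.linalg.norm(L-R),(L+R)/2)
d=(L-R);print("drawer yaw",np.degrees(np.arctan2(-d[0],d[1])))
for n,(u,v) in dict(Lf=(65,440),Lb=(88,195),Rf=(565,470),Rb=(580,230)).items(): print(n,onz(f,180+u/6,155+v/6,.216))
print("jar",onz(f,180+272/6,155+128/6,.226),"sock",onz(f,180+512/6,155+157/6,.2))
```

```text
sprung [ 0.59849095 -0.34303109  0.01      ] fixed [ 0.35562    -0.38283559  0.01      ] 0.24611114661840308 mid [ 0.47705547 -0.36293334  0.01      ] 9.307550374101305
tube ends [ 0.56580803 -0.34910872  0.02      ] [ 0.367644   -0.37931929  0.02      ]
L [0.49865904 0.18349124 0.216     ] R [ 0.48513052 -0.04946944  0.216     ] 0.2333531586034447 [0.49189478 0.0670109  0.216     ]
drawer yaw -3.3235556460432822
Lf [0.44403759 0.18885021 0.216     ]
Lb [0.56111845 0.17858828 0.216     ]
Rf [ 0.42572703 -0.04706732  0.216     ]
Rb [ 0.54030563 -0.05611768  0.216     ]
jar [0.59024505 0.089547   0.226     ] sock [ 0.57916849 -0.02378323  0.2       ]
```

Call:
{"method": "send_rows", "body": {
  "deltas": [
    [[0,0,-40],[0,0,0],-1],
    [[0,0,-60],[0,0,0],-1],
    [[-29,45,-7],[0,0,0],-1],
    [[-29,45,-7],[0,0,0],-1],
    [[-29,45,-7],[0,0,0],-1],
    [[-29,45,-7],[0,0,0],-1],
    [[-29,45,-7],[0,0,0],-1],
    [[-29,45,-7],[0,0,0],-1],
    [[-29,45,-7],[0,0,0],-1],
    [[-29,45,-7],[0,0,0],-1]
  ]
}}

```text
clock: 1.4
position: [0.4457, 0.3249, 0.3874]
tool_rot: [[0.225, 0.974, -0.0], [0.974, -0.225, 0.0], [0.0, -0.0, -1.0]]
ft_force: [1.6, 0.3, -0.5]
finger_gap: 0.999
```

```bash
cat >> h.py <<'E'
def rel(target_p,yaw,rows=None):
    """shift in current tool frame (mm) and yaw turn about tool z (deg) to reach target with tool x at world yaw"""
    from cell import observe
    s=observe();R=s["tool_rot"];d=R.T@(np.asarray(target_p)-s["position"])*1000
    cy=np.degrees(np.arctan2(R[1,0],R[0,0]))
    print("clock",s["clock"],"p",np.round(s["position"],4),"yaw",round(cy,2),"zax",np.round(R[:,2],4),"gap",round(s["finger_gap"],3),"F",np.round(s["ft_force"],2))
    print("shift",np.round(d,1),"turn tool z",round(-((yaw-cy+180)%360-180),2),"q",np.round(s["qpos"],1))
E
python3 -c "
from h import *
rel([.477,-.363,.3],-80.7)"
```

```text
clock 1.4 p [0.4457 0.3249 0.3874] yaw 77.01 zax [-1.e-04  1.e-04 -1.e+00] gap 0.999 F [ 1.6   0.32 -0.53]
shift [-663.3  185.1   87.3] turn tool z 157.71 q [-50.8   4.5  13.   82.1  -1.   93.5  39.1]
```

Call:
{"method": "send_rows", "body": {
  "deltas": [
    [[0,0,0],[0,0,10],-1],
    [[0,0,0],[0,0,10],-1],
    [[0,0,0],[0,0,10],-1],
    [[0,0,0],[0,0,10],-1],
    [[0,0,0],[0,0,10],-1],
    [[0,0,0],[0,0,10],-1],
    [[0,0,0],[0,0,10],-1],
    [[0,0,0],[0,0,10],-1]
  ]
}}

```text
clock: 2.4
position: [0.4447, 0.3262, 0.387]
tool_rot: [[0.998, -0.058, -0.0], [-0.058, -0.998, -0.0], [-0.0, 0.0, -1.0]]
ft_force: [0.1, -0.2, -0.2]
finger_gap: 1.001
```

```bash
python3 -c "
from h import *
rel([.455,.067,.39],-4)"
```

```text
clock 2.4 p [0.4447 0.3262 0.387 ] yaw -3.32 zax [-4.e-04 -3.e-04 -1.e+00] gap 1.001 F [ 0.09 -0.16 -0.22]
shift [ 25.3 258.2  -2.9] turn tool z 0.68 q [-53.6   4.5  15.8  82.3  -1.2  93.5 -41.3]
```

Call:
{"method": "send_rows", "body": {
  "deltas": [
    [[5,50,0],[0,0,0],-1],
    [[5,52,0],[0,0,0],-1],
    [[5,52,0],[0,0,0],-1],
    [[5,52,0],[0,0,0],-1],
    [[5,52,0],[0,0,0],-1],
    [[0,0,0],[0,0,0],-1]
  ]
}}

```text
clock: 3.15
position: [0.4566, 0.0623, 0.3879]
tool_rot: [[0.998, -0.061, 0.001], [-0.061, -0.998, 0.001], [0.001, -0.001, -1.0]]
ft_force: [0.8, 0.3, 0.9]
finger_gap: 0.998
```

```bash
python3 -c "
from h import *
f=grab('wrist','1');rel([.477,-.363,.3],-80.7)"
```

```text
clock 3.2 p [0.4563 0.0654 0.3876] yaw -3.24 zax [ 5.0e-04  1.4e-03 -1.0e+00] gap 0.998 F [0.22 0.64 0.18]
shift [ 44.9 426.7  87. ] turn tool z 77.46 q [-42.5  -8.6  27.3  93.6   3.9  94.  -18.4]
```

View pics/wrist1.png

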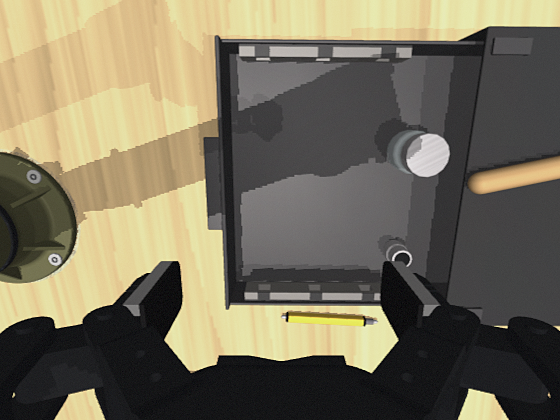

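```bash
python3 -c "
from h import *
f=load('wrist1')
a=f['image'][30:75,215:435,::-1];b=f['image'][270:315,215:435,::-1]
cv2.imwrite('pics/w1c.png',cv2.resize(np.vstack([a,b]),None,fx=3.6,fy=3.6,interpolation=cv2.INTER_CUBIC))"
```

```text
(no output)
```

View pics/w1c.png

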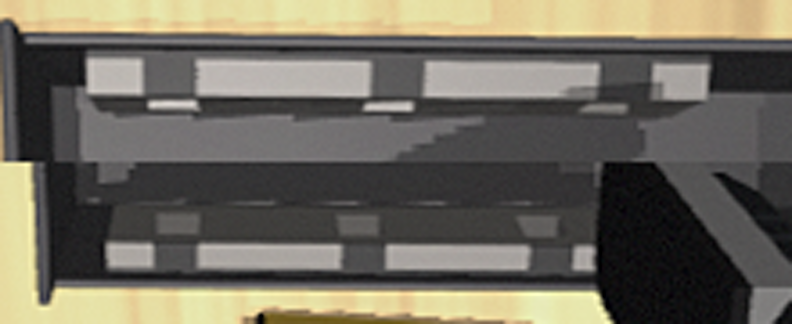

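```bash
python3 -c "
from h import *
f=load('wrist1')
U=lambda x:215+(x+.0)/3.6
g=lambda x,v:onz(f,U(x),v,.216)
Li=[g(x,v) for x,v in((169,30+97/3.6),(398,30+98.5/3.6),(626,30+99/3.6))]
Ri=[g(x,270+(v-162)/3.6) for x,v in((176,241),(363,243),(551,245))]
for p in Li+Ri: print(np.round(p,4))
print('Lo',g(398,30+57/3.6),'Ro',g(363,270+(270-162)/3.6))
d=Li[1]-Ri[1];print(np.linalg.norm(d),'yaw',np.degrees(np.arctan2(-d[0],d[1])),'mid',(Li[1]+Ri[1])/2)
for A in(Li,Ri):
  e=A[2]-A[0];print(np.linalg.norm(e),np.degrees(np.arctan2(e[1],e[0])))
"
```

```text
[0.4461 0.1843 0.216 ]
[0.5013 0.1806 0.216 ]
[0.5564 0.1771 0.216 ]
[ 0.4308 -0.0418  0.216 ]
[ 0.4851 -0.0458  0.216 ]
[ 0.5398 -0.0498  0.216 ]
Lo [0.50156809 0.18976308 0.216     ] Ro [ 0.48483426 -0.05455531  0.216     ]
0.22695862491968805 yaw -4.091056654934227 mid [0.49322929 0.06740551 0.216     ]
0.11056050439072768 -3.7360638597564395
0.10926486516851416 -4.236738010429023
```

Call:
{"method": "send_rows", "body": {
  "deltas": [
    [[4,50,0],[0,0,0],-1],
    [[4,50,0],[0,0,0],-1],
    [[4,50,0],[0,0,0],-1],
    [[4,50,0],[0,0,0],-1],
    [[4,50,0],[0,0,0],-1],
    [[4,50,0],[0,0,0],-1],
    [[4,50,0],[0,0,0],-1],
    [[4,50,0],[0,0,0],-1],
    [[0,0,0],[0,0,0],-1]
  ]
}}

```text
clock: 4.32
position: [0.4667, -0.3364, 0.3858]
tool_rot: [[0.998, -0.058, -0.004], [-0.058, -0.998, -0.003], [-0.004, 0.003, -1.0]]
ft_force: [0.1, 0.8, -0.1]
finger_gap: 1.001
```

Call:
{"method": "send_rows", "body": {
  "deltas": [
    [[0,0,8],[0,0,10],-1],
    [[0,0,8],[0,0,10],-1],
    [[0,0,8],[0,0,10],-1],
    [[0,0,8],[0,0,10],-1],
    [[0,0,8],[0,0,10],-1],
    [[0,0,8],[0,0,10],-1],
    [[0,0,8],[0,0,10],-1],
    [[0,0,8],[0,0,7.5],-1],
    [[0,0,0],[0,0,0],-1]
  ]
}}

```text
clock: 5.45
position: [0.4685, -0.3311, 0.3225]
tool_rot: [[0.17, -0.985, -0.001], [-0.985, -0.17, 0.002], [-0.002, 0.0, -1.0]]
ft_force: [0.6, 0.6, 0.4]
finger_gap: 0.998
```

```bash
python3 -c "
from h import *
f=grab('wrist','2');rel([.477,-.363,.3],-80.7)"
```

```text
clock 5.5 p [ 0.4684 -0.3317  0.323 ] yaw -80.17 zax [-2.0e-04  1.4e-03 -1.0e+00] gap 1.0 F [-0.77  0.27  0.08]
shift [32.4 -3.1 22.9] turn tool z 0.53 q [-24.5  13.7  68.4  87.6 -12.8  87.4 -36.2]
```

View pics/wrist2.png

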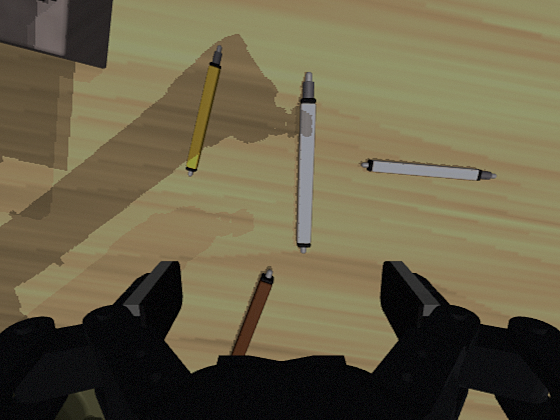

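The wrist view confirms the large silver bar, with its sprung tip at (308,74) and fixed tip at (304,251). I'll locate it precisely.

```bash
python3 -c "
from h import *
f=load('wrist2')
crop(f,280,340,60,265,3,'pics/c2.png')
a=onz(f,308.3,72.5,.012);b=onz(f,303.8,252.5,.012);print(a,b,np.linalg.norm(a-b),np.degrees(np.arctan2(*(a-b)[[1,0]])),(a+b)/2)
im=f['image'].astype(int);m=(im.max(2)-im.min(2)<30)&(im.min(2)>95)
roi=np.zeros(m.shape,bool);roi[100:246,285:330]=1;m&=roi
n,l,st,c=cv2.connectedComponentsWithStats(m.astype(np.uint8));i=1+np.argmax(st[1:,4]);print(st[i])
ys,xs=np.nonzero(l==i);P=np.array([onz(f,x,y,.02)[:2] for x,y in zip(xs,ys)])
r=cv2.minAreaRect((P*1000).astype(np.float32));print(r)
"
```

```text
[ 0.59721058 -0.34256176  0.012     ] [ 0.35590568 -0.38278775  0.012     ] 0.2446347964861624 9.464288778926404 [ 0.47655813 -0.36267475  0.012     ]
[ 298  103   18  140 1967]
((467.5530700683594, -363.7074279785156), (188.23333740234375, 19.39502716064453), 9.157625198364258)
```

View pics/c2.png

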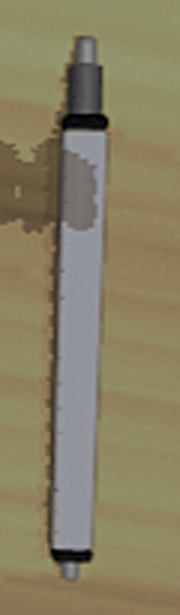

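Call:
{"method": "send_rows", "body": {
  "deltas": [
    [[0,0,40],[0,0,0.5],-1],
    [[8,-1,40],[0,0,0],-1],
    [[8,-1,40],[0,0,0],-1],
    [[0,0,0],[0,0,0],-1]
  ]
}}

```text
clock: 6.0
position: [0.4709, -0.3475, 0.201]
tool_rot: [[0.159, -0.987, -0.005], [-0.987, -0.159, 0.003], [-0.003, 0.004, -1.0]]
ft_force: [1.2, -0.4, 0.8]
finger_gap: 0.999
```

```bash
python3 -c "
from h import *
rel([.477,-.3625,.003],-80.7)"
```

```text
clock 6.0 p [ 0.4709 -0.3475  0.201 ] yaw -80.88 zax [-0.0047  0.0025 -1.    ] gap 0.999 F [ 1.21 -0.35  0.79]
shift [ 16.4  -4.4 198. ] turn tool z -0.18 q [-18.8  20.4  64.9  96.6 -18.9  75.6 -31.2]
```

Call:
{"method": "send_rows", "body": {
  "deltas": [
    [[6,-2,45],[0,0,-0.2],-1],
    [[6,-2,45],[0,0,0],-1],
    [[4,0,45],[0,0,0],-1],
    [[0,0,0],[0,0,0],-1]
  ]
}}

```text
clock: 6.5
position: [0.4779, -0.3629, 0.0674]
tool_rot: [[0.162, -0.987, -0.003], [-0.987, -0.162, 0.002], [-0.003, 0.003, -1.0]]
ft_force: [0.7, -0.6, 0.2]
finger_gap: 0.996
```

```bash
python3 -c "
from h import *
f=grab('wrist','3')
rel([.477,-.3625,.003],-80.7)"
```

```text
clock 6.55 p [ 0.479  -0.3641  0.0695] yaw -80.71 zax [-1.e-04  0.e+00 -1.e+00] gap 0.999 F [-0.26 -0.68  0.07]
shift [-1.9  1.7 66.5] turn tool z -0.01 q [-10.4  30.2  57.6 102.2 -28.3  63.5 -23.9]
```

View pics/wrist3.png

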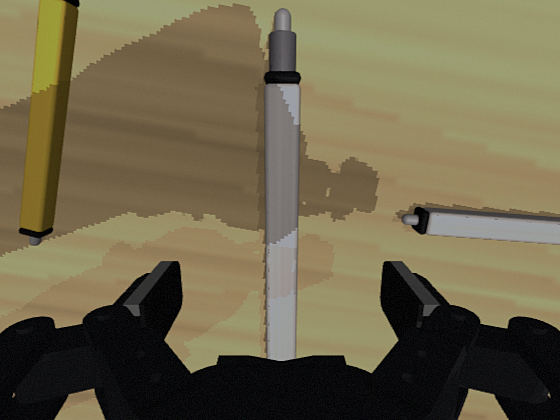

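```bash
python3 -c "
from h import *
f=load('wrist3')
a=onz(f,283,9.5,.012);b=onz(f,282.5,84,.02)
from cell import observe
s=observe();R=s['tool_rot'];print(a,b,R.T@(a-s['position']),R.T@(b-s['position']))"
```

```text
[ 0.59772901 -0.34312174  0.012     ] [ 0.56046028 -0.34896965  0.02      ] [-0.00158484 -0.12052409  0.05753664] [-0.00183005 -0.08279959  0.04953922]
```

Call:
{"method": "send_rows", "body": {
  "deltas": [
    [[-2,0,30],[0,0,0],-1],
    [[0,0,25],[0,0,0],-1],
    [[0,0,8],[0,0,0],-0.5],
    [[0,0,0],[0,0,0],-0.2]
  ],
  "grip_force": 100
}}

```text
clock: 7.05
position: [0.4793, -0.3629, 0.0072]
tool_rot: [[0.161, -0.987, 0.002], [-0.987, -0.161, -0.001], [0.001, -0.002, -1.0]]
ft_force: [0.2, -0.1, 0.3]
finger_gap: 0.607
```

Call:
{"method": "send_rows", "body": {
  "deltas": [
    [[0,3,4],[0,0,0],0.1],
    [[0,0,0],[0,0,0],0.3],
    [[0,0,0],[0,0,0],0.5],
    [[0,0,0],[0,0,0],0.7],
    [[0,0,0],[0,0,0],1],
    [[0,0,0],[0,0,0],1],
    [[0,0,0],[0,0,0],1]
  ]
}}

```text
clock: 7.92
position: [0.4753, -0.3631, 0.0021]
tool_rot: [[0.16, -0.987, 0.001], [-0.987, -0.16, 0.0], [-0.0, -0.001, -1.0]]
ft_force: [-0.5, 1.3, 5.3]
finger_gap: 0.214
```

```bash
python3 -c "
from h import *
f=grab('wrist','4')
rel([.477,-.3625,.003],-80.7)"
```

```text
clock 7.975 p [ 0.4753 -0.3631  0.0021] yaw -80.8 zax [ 6.e-04  1.e-04 -1.e+00] gap 0.21 F [-1.22  0.89  6.18]
shift [-0.3 -1.8 -0.9] turn tool z -0.1 q [ -7.3  34.7  53.5 105.1 -33.   57.3 -20.7]
```

View pics/wrist4.png

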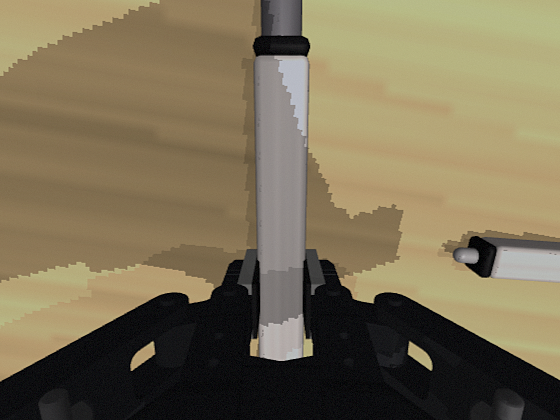

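```bash
python3 -c "
from h import *
from cell import observe
f=load('wrist4');s=observe();R=s['tool_rot'];p=s['position']
for (u,v) in ((257,100),(309,100),(258,220),(306,220),(282,57),(282,38)):
  a=onz(f,u,v,.02);z=f['z_map'][v,u]; K=f['mtx'];T=f['extrinsics'];c=T[:3,:3]@(np.linalg.inv(K)@[u,v,1]*z)+T[:3,3]
  print(u,v,np.round(R.T@(a-p)*1000,1),'depthpt',np.round(c*1000,1))
f=load('wrist1')
K=f['mtx'];T=f['extrinsics']
for u,v in((300,51),(340,51),(290,296),(330,296),(300,150),(120,60)):
  z=f['z_map'][v,u];print(np.round(T[:3,:3]@(np.linalg.inv(K)@[u,v,1]*z)+T[:3,3],4))
"
```

```text
257 100 [ -9.7 -71.7 -17.9] depthpt [ 544.6 -341.9   17.7]
309 100 [  8.8 -71.7 -17.9] depthpt [ 549.1 -361.8   -1.3]
258 220 [-10.1 -27.3 -17.9] depthpt [ 500.2 -348.7   18.5]
306 220 [  8.6 -27.3 -17.9] depthpt [ 4.980e+02 -3.697e+02 -1.000e-01]
282 57 [ -0.8 -85.8 -17.9] depthpt [ 560.1 -348.6   18.5]
282 38 [ -0.8 -91.7 -17.9] depthpt [ 565.9 -347.6   19.1]
[0.4794 0.1871 0.2154]
[0.514  0.1849 0.216 ]
[ 0.4579 -0.0489  0.2147]
[ 0.5002 -0.0521  0.2136]
[0.4778 0.0986 0.17  ]
[ 0.2283  0.2313 -0.0004]
```

Call:
{"method": "send_rows", "body": {
  "deltas": [
    [[0,0,-10],[0,0,0],1],
    [[0,0,-35],[0,0,0],1],
    [[0,0,-45],[0,0,0],1],
    [[0,0,-45],[0,0,0],1],
    [[0,0,-45],[0,0,0],1],
    [[0,0,-45],[0,0,0],1],
    [[0,0,-45],[0,0,0],1],
    [[0,0,-45],[0,0,0],1],
    [[0,0,-15],[0,0,0],1]
  ]
}}

```text
clock: 9.1
position: [0.4753, -0.3639, 0.3341]
tool_rot: [[0.159, -0.987, 0.004], [-0.987, -0.159, -0.002], [0.002, -0.003, -1.0]]
ft_force: [0.7, 0.1, -2.3]
finger_gap: 0.213
```

Call:
{"method": "send_rows", "body": {
  "deltas": [
    [[0,0,0],[0,0,-8],1],
    [[0,0,0],[0,0,-10],1],
    [[0,0,0],[0,0,-10],1],
    [[0,0,0],[0,0,-10],1],
    [[0,0,0],[0,0,-10],1],
    [[0,0,0],[0,0,-10],1],
    [[0,0,0],[0,0,-10],1],
    [[0,0,0],[0,0,-8.8],1],
    [[0,0,0],[0,0,0],1]
  ]
}}

```text
clock: 10.22
position: [0.4746, -0.3626, 0.3301]
tool_rot: [[0.997, -0.072, -0.001], [-0.072, -0.997, 0.001], [-0.002, -0.001, -1.0]]
ft_force: [-0.7, 0.5, -1.8]
finger_gap: 0.206
```

```bash
python3 -c "
from h import *
rel([.492,.04,.32],-4)"
```

```text
clock 10.225 p [ 0.4746 -0.3626  0.3301] yaw -4.1 zax [-0.0014  0.0012 -1.    ] gap 0.206 F [-0.67  0.51 -1.79]
shift [ -11.4 -402.8   10.6] turn tool z -0.1 q [ -7.8  13.7  52.   83.2 -10.8  88.3  39.7]
```

```bash
cat >> h.py <<'E'
from scipy.spatial.transform import Rotation as Ro
LP=np.array([.5022,.1890,.204]); YAW=-4.0
ZB=.0079
def target(q,th,dz=0,dx=0,Lp=None,y0=0.0):
    """q: sprung tip distance from left pocket floor (m), th: tilt deg, fixed end up; tip offset 124mm (relaxed)"""
    Lp=LP if Lp is None else Lp
    a=np.radians(YAW); X=np.array([np.cos(a),np.sin(a),0]);Y=np.array([-np.sin(a),np.cos(a),0]);Z=np.array([0,0,1.])
    t=np.radians(th); s=np.cos(t)*Y-np.sin(t)*Z
    R=np.c_[X,-s,np.cross(X,-s)]
    p=Lp-q*Y+dx*X+dz*Z-.124*s+ZB*R[:,2]
    return p,R
def relT(p,R):
    from cell import observe
    s=observe();C=s["tool_rot"]
    print("t",round(s["clock"],2),"p",np.round(s["position"],4),"F",np.round(s["ft_force"],2),"gap",round(s["finger_gap"],3))
    print("target",np.round(p,4),"shift",np.round(C.T@(p-s["position"])*1000,1),"rot",np.round(Ro.from_matrix(C.T@R).as_rotvec(degrees=True),2))
def state(Lp=None):
    """inferred tube pose: sprung-relaxed-tip in drawer frame relative to left pocket (mm)"""
    from cell import observe
    s=observe();C=s["tool_rot"];p=s["position"]
    Lp=LP if Lp is None else Lp
    a=np.radians(YAW); D=np.c_[[np.cos(a),np.sin(a),0],[-np.sin(a),np.cos(a),0],[0,0,1.]]
    ax=p-ZB*C[:,2]; tip=ax-.124*C[:,1]; fx=ax+.124*C[:,1]
    print("t",round(s["clock"],2),"tip rel Lpocket (x,y,z mm)",np.round(D.T@(tip-Lp)*1000,1),"fixed rel Rpocket",np.round(D.T@(fx-Lp)*1000+[0,244,0],1),"F drawer",np.round(D.T@s["ft_force"],2),"gap",round(s["finger_gap"],3),"q3,7",np.round(s["qpos"][[2,6]],0))
E
python3 -c "
from h import *
relT(*target(.02,8,.08))"
```

```text
t 10.22 p [ 0.4746 -0.3626  0.3301] F [-0.67  0.51 -1.79] gap 0.206
target [0.4922 0.0455 0.2934] shift [ -11.6 -408.2   37.1] rot [-8.06  0.09 -0.1 ]
```

Call:
{"method": "send_rows", "body": {
  "deltas": [
    [[-1.5,-40,0],[0,0,0],1],
    [[-1.5,-50,0],[0,0,0],1],
    [[-1.5,-50,0],[0,0,0],1],
    [[-1.5,-50,0],[0,0,0],1],
    [[-1.5,-50,0],[0,0,0],1],
    [[-1.5,-50,0],[0,0,0],1],
    [[-1.5,-50,0],[0,0,0],1],
    [[-1.5,-40,0],[0,0,0],1],
    [[0,-20,0],[0,0,0],1],
    [[0,0,0],[0,0,0],1]
  ]
}}

```text
clock: 11.48
position: [0.4909, 0.0375, 0.3308]
tool_rot: [[0.998, -0.069, -0.001], [-0.069, -0.998, -0.001], [-0.001, 0.001, -1.0]]
ft_force: [0.3, -0.6, -1.0]
finger_gap: 0.21
```

Call:
{"method": "send_rows", "body": {
  "deltas": [
    [[0,0,0],[-4,0,0],1],
    [[0,0,0],[-4,0,0],1],
    [[0,0,0],[0,0,0],1]
  ]
}}

```text
clock: 11.85
position: [0.491, 0.0362, 0.3309]
tool_rot: [[0.997, -0.07, -0.011], [-0.071, -0.988, -0.139], [-0.001, 0.14, -0.99]]
ft_force: [-0.4, -0.5, -1.6]
finger_gap: 0.208
```

```bash
python3 -c "
from h import *
relT(*target(.02,8,.06));state()
f=grab('side','5'); crop(f,190,350,110,230,5,'pics/c5.png')"
```

```text
t 11.85 p [0.491  0.0362 0.3309] F [-0.44 -0.48 -1.62] gap 0.208
target [0.4922 0.0455 0.2734] shift [  0.5 -17.3  55.6] rot [ 0.02  0.04 -0.06]
t 11.85 tip rel Lpocket (x,y,z mm) [ -0.4 -29.3 117.5] fixed rel Rpocket [ -0.6 -30.9 152.1] F drawer [-0.4  -0.51 -1.62] gap 0.208 q3,7 [ 27. -18.]
```

View pics/c5.png

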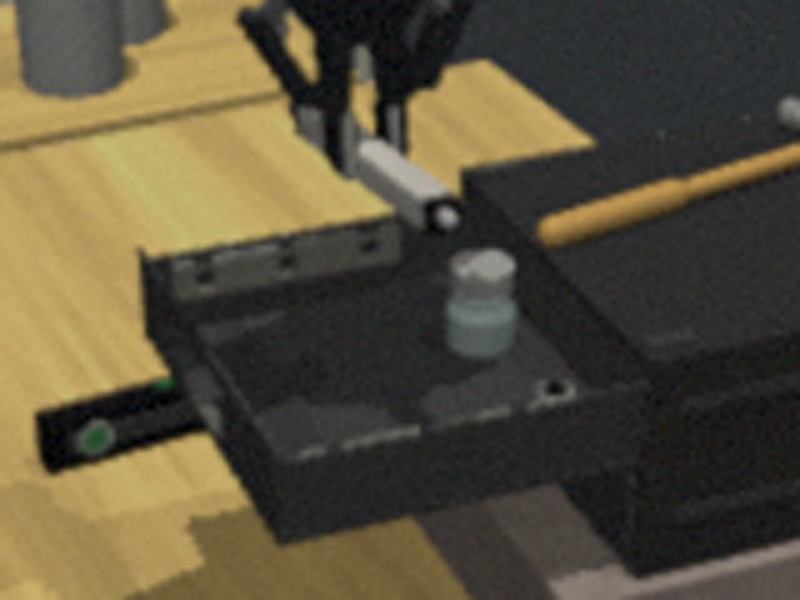

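Call:
{"method": "send_rows", "body": {
  "deltas": [
    [[0.5,-6,20],[0,0,0],1],
    [[0,-6,20],[0,0,0],1],
    [[0,-4,20],[0,0,0],1],
    [[0,-4,20],[0,0,0],1],
    [[0,-3,15],[0,0,0],1],
    [[0,0,0],[0,0,0],1]
  ]
}}

```text
clock: 12.65
position: [0.4915, 0.0454, 0.2332]
tool_rot: [[0.997, -0.071, -0.012], [-0.071, -0.988, -0.139], [-0.002, 0.14, -0.99]]
ft_force: [0.6, -0.3, 0.3]
finger_gap: 0.207
```

```bash
python3 -c "
from h import *
relT(*target(.02,8,0));state()
f=grab('side','6'); crop(f,190,350,110,230,5,'pics/c6.png');f=grab('top','6'); crop(f,180,290,155,255,6,'pics/t6.png');f=grab('wrist','6')"
```

```text
t 12.65 p [0.4915 0.0454 0.2332] F [ 0.62 -0.25  0.27] gap 0.207
target [0.4922 0.0455 0.2134] shift [ 0.7 -2.9 19.6] rot [ 0.02  0.11 -0.08]
t 12.65 tip rel Lpocket (x,y,z mm) [ -0.4 -20.1  19.8] fixed rel Rpocket [ -0.8 -21.7  54.4] F drawer [ 0.64 -0.21  0.27] gap 0.207 q3,7 [ 27. -20.]
```

View pics/c6.png

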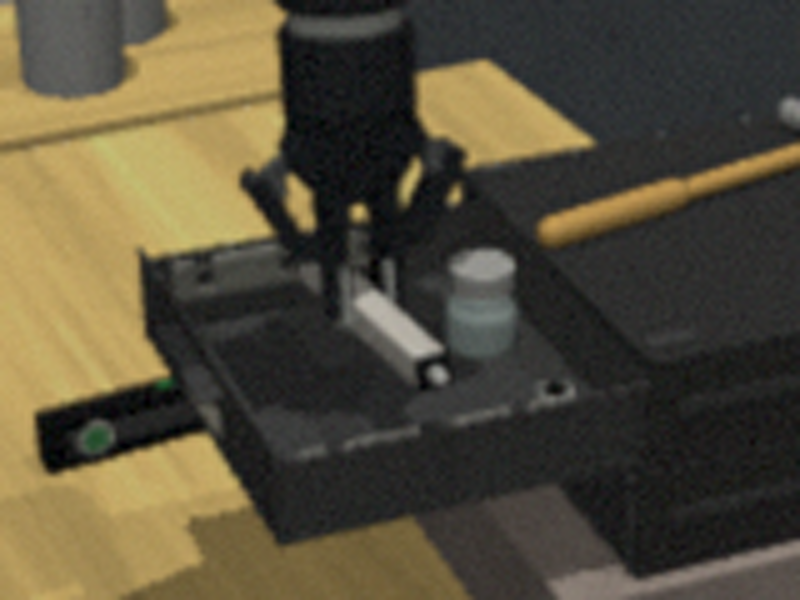

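View pics/wrist6.png

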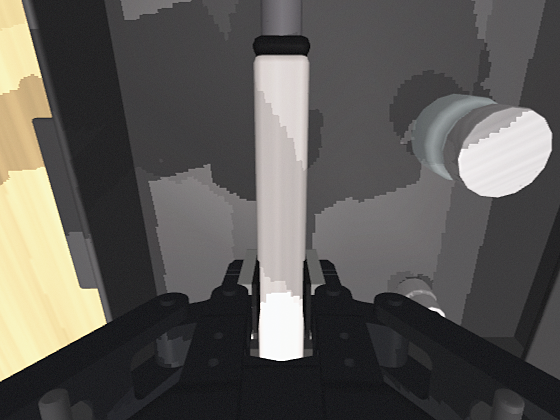

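View pics/t6.png

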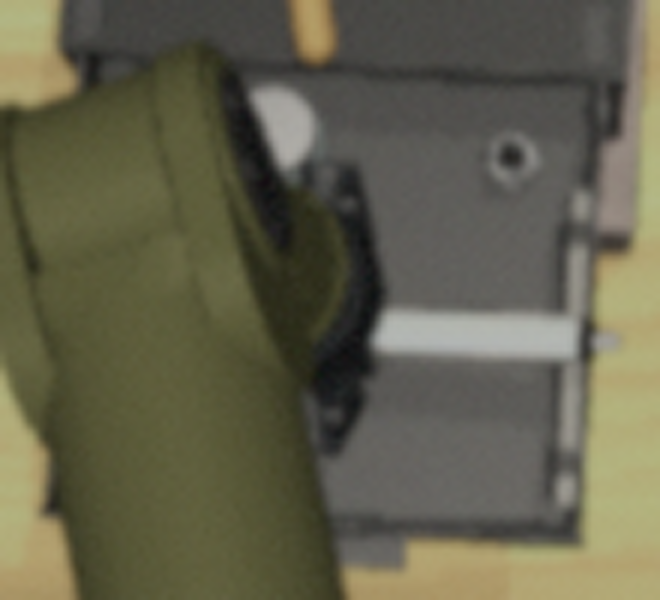

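Call:
{"method": "send_rows", "body": {
  "deltas": [
    [[0.5,-1,10],[0,0,0],1],
    [[0,-1.5,9.5],[0,0,0],1],
    [[0,0,0],[0,0,0],1],
    [[0,0,0],[0,0,0],1]
  ]
}}

```text
clock: 13.3
position: [0.4926, 0.0462, 0.2144]
tool_rot: [[0.998, -0.069, -0.01], [-0.07, -0.988, -0.139], [0.0, 0.139, -0.99]]
ft_force: [-0.5, 1.1, -1.7]
finger_gap: 0.208
```

```bash
python3 -c "
from h import *
relT(*target(.009,8,0));state()"
```

```text
t 13.3 p [0.4926 0.0462 0.2144] F [-0.54  1.08 -1.71] gap 0.208
target [0.4929 0.0564 0.2134] shift [ -0.4 -10.2  -0.5] rot [ 0.   -0.    0.01]
t 13.3 tip rel Lpocket (x,y,z mm) [  0.4 -19.2   0.9] fixed rel Rpocket [  0.4 -20.8  35.5] F drawer [-0.61  1.04 -1.71] gap 0.208 q3,7 [ 27. -20.]
```

Call:
{"method": "send_rows", "body": {
  "deltas": [
    [[-0.2,-2,0],[0,0,0],1],
    [[-0.2,-2,0],[0,0,0],1],
    [[0,-2,0],[0,0,0],1],
    [[0,-2,0],[0,0,0],1],
    [[0,-2,0],[0,0,0],1],
    [[0,0,0],[0,0,0],1]
  ]
}}

```text
clock: 14.05
position: [0.4929, 0.0563, 0.2129]
tool_rot: [[0.998, -0.069, -0.01], [-0.069, -0.988, -0.139], [-0.0, 0.139, -0.99]]
ft_force: [-0.0, 0.1, -0.4]
finger_gap: 0.207
```

```bash
python3 -c "
from h import *
state();f=grab('side','7'); crop(f,190,350,110,230,5,'pics/c7.png')"
```

```text
t 14.05 tip rel Lpocket (x,y,z mm) [-0.1 -9.1 -0.5] fixed rel Rpocket [  0.  -10.7  34. ] F drawer [-0.04  0.11 -0.37] gap 0.207 q3,7 [ 26. -20.]
```

View pics/c7.png

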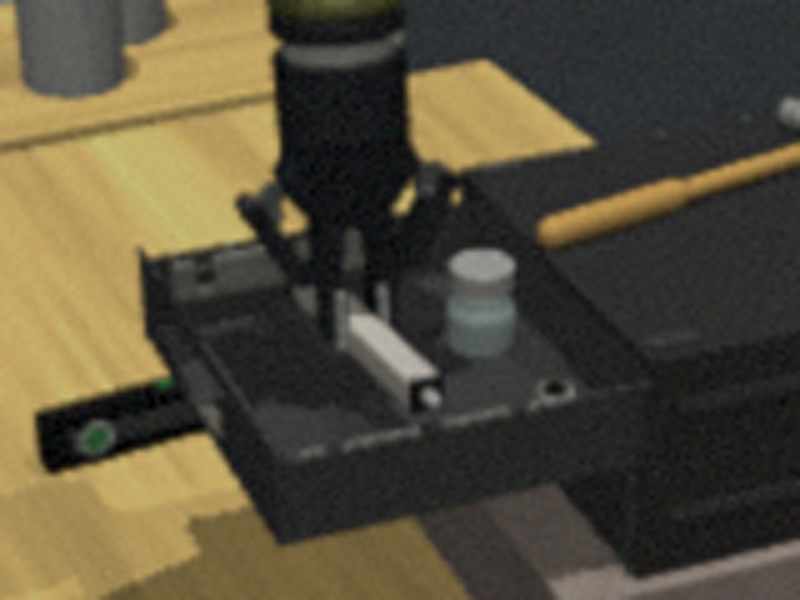

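Call:
{"method": "send_rows", "body": {
  "deltas": [
    [[0,-1,-0.14],[0,0,0],1],
    [[0,-1,-0.14],[0,0,0],1],
    [[0,-1,-0.14],[0,0,0],1],
    [[0,-1,-0.14],[0,0,0],1],
    [[0,0,0],[0,0,0],1]
  ]
}}

```text
clock: 14.72
position: [0.4932, 0.0603, 0.213]
tool_rot: [[0.998, -0.069, -0.01], [-0.069, -0.988, -0.139], [0.0, 0.139, -0.99]]
ft_force: [0.7, 0.1, -2.1]
finger_gap: 0.209
```

```bash
python3 -c "
from h import *
state()"
```

```text
t 14.72 tip rel Lpocket (x,y,z mm) [-0.1 -5.1 -0.4] fixed rel Rpocket [-0.  -6.7 34.1] F drawer [ 0.71  0.1  -2.11] gap 0.209 q3,7 [ 26. -21.]
```

No contact 3 mm past the rail face, so the pin seems to be inside. Continuing in 1 mm steps.

Call:
{"method": "send_rows", "body": {
  "deltas": [
    [[0,-1,-0.14],[0,0,0],1],
    [[0,-1,-0.14],[0,0,0],1],
    [[0,-1,-0.14],[0,0,0],1],
    [[0,-1,-0.14],[0,0,0],1],
    [[0,0,0],[0,0,0],1]
  ]
}}

```text
clock: 15.35
position: [0.4934, 0.064, 0.213]
tool_rot: [[0.998, -0.069, -0.01], [-0.07, -0.988, -0.139], [-0.0, 0.139, -0.99]]
ft_force: [-0.4, -1.6, -1.4]
finger_gap: 0.207
```

```bash
python3 -c "
from h import *
state()
f=grab('top','8'); crop(f,180,290,155,255,6,'pics/t8.png')"
```

```text
t 15.35 tip rel Lpocket (x,y,z mm) [-0.  -1.5 -0.5] fixed rel Rpocket [-0.  -3.  34.1] F drawer [-0.27 -1.58 -1.42] gap 0.207 q3,7 [ 26. -21.]
```

View pics/t8.png

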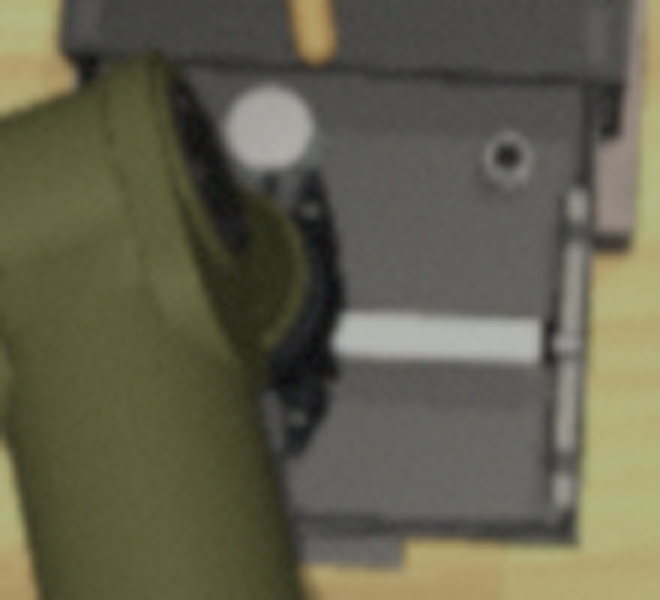

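```bash
cat >> h.py <<'E'
def drawer_shift(f0,f1):
    """front-right corner patch tracking in top view -> px shift (u); 1px ~2.84mm at rail height; +u = -y"""
    out=[]
    for (x0,x1,y0,y1) in ((266,282,226,252),(257,272,173,189),(272,282,180,206)):
        a=cv2.cvtColor(f0["image"],cv2.COLOR_RGB2GRAY)[y0:y1,x0:x1].astype(np.float32);b=cv2.cvtColor(f1["image"],cv2.COLOR_RGB2GRAY)[y0:y1,x0:x1].astype(np.float32)
        w=cv2.createHanningWindow((x1-x0,y1-y0),cv2.CV_32F)
        out.append(np.round(np.array(cv2.phaseCorrelate(a,b,w)[0])*2.84,2))
    return out
E
python3 -c "
from h import *
print(drawer_shift(load('top0'),load('top6')),drawer_shift(load('top0'),load('top8')))"
```

```text
[array([0.18, 1.26]), array([1.7 , 1.27]), array([0.04, 1.39])] [array([-0.13,  1.71]), array([1.01, 0.85]), array([-0.32,  1.56])]
```

Call:
{"method": "send_rows", "body": {
  "deltas": [
    [[0,-1,-0.14],[0,0,0],1],
    [[0,-1,-0.14],[0,0,0],1],
    [[0,-1,-0.14],[0,0,0],1],
    [[0,-1,-0.14],[0,0,0],1],
    [[0,0,0],[0,0,0],1]
  ]
}}

```text
clock: 16.02
position: [0.4937, 0.0678, 0.2129]
tool_rot: [[0.998, -0.069, -0.01], [-0.07, -0.988, -0.139], [-0.0, 0.14, -0.99]]
ft_force: [0.3, -4.3, -1.2]
finger_gap: 0.21
```

```bash
python3 -c "
from h import *
state()
f=grab('top','9'); print(drawer_shift(load('top6'),f),drawer_shift(load('top6'),load('top8')))
ims=[cv2.resize(load(n)['image'][165:255,255:295,::-1],None,fx=6,fy=6,interpolation=cv2.INTER_CUBIC) for n in ('top0','top8','top9')]
cv2.imwrite('pics/cmp9.png',np.hstack(ims))"
```

```text
t 16.02 tip rel Lpocket (x,y,z mm) [-0.   2.3 -0.6] fixed rel Rpocket [-0.1  0.8 34.1] F drawer [ 0.63 -4.3  -1.21] gap 0.21 q3,7 [ 26. -22.]
[array([-1.19,  0.23]), array([-0.01, -0.42]), array([-1.48,  1.64])] [array([-0.72,  0.95]), array([0.34, 0.2 ]), array([-0.77,  1.84])]
```

View pics/cmp9.png

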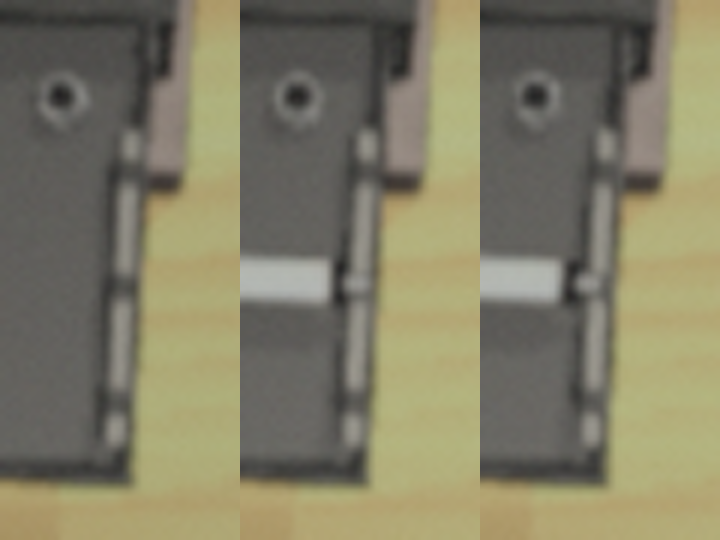

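Call:
{"method": "send_rows", "body": {
  "deltas": [
    [[0,-1,0],[0,0,0],1],
    [[0,-1,0],[0,0,0],1],
    [[0,-1,0],[0,0,0],1],
    [[0,-1,0],[0,0,0],1],
    [[0,0,0],[0,0,0],1]
  ]
}}

```text
clock: 16.7
position: [0.4939, 0.0709, 0.2124]
tool_rot: [[0.998, -0.07, -0.01], [-0.071, -0.988, -0.14], [-0.0, 0.141, -0.99]]
ft_force: [-1.2, -6.9, -0.6]
finger_gap: 0.209
```

```bash
python3 -c "
from h import *
state()"
```

```text
t 16.7 tip rel Lpocket (x,y,z mm) [ 0.   5.5 -1.2] fixed rel Rpocket [-0.2  4.  33.7] F drawer [-0.77 -6.97 -0.64] gap 0.209 q3,7 [ 25. -22.]
```

Call:
{"method": "send_rows", "body": {
  "deltas": [
    [[0,-1,0],[0,0,0],1],
    [[0,-1,0],[0,0,0],1],
    [[0,-1,0],[0,0,0],1],
    [[0,-1,0],[0,0,0],1],
    [[0,-1,0],[0,0,0],1],
    [[0,-1,0],[0,0,0],1],
    [[0,-1,0],[0,0,0],1],
    [[0,-1,0],[0,0,0],1],
    [[0,0,0],[0,0,0],1]
  ]
}}

```text
clock: 17.82
position: [0.4943, 0.0767, 0.2115]
tool_rot: [[0.997, -0.071, -0.011], [-0.072, -0.987, -0.143], [-0.001, 0.144, -0.99]]
ft_force: [-3.2, -11.3, 1.0]
finger_gap: 0.21
```

```bash
python3 -c "
from h import *
state()
f=grab('top','10');crop(f,180,290,155,255,6,'pics/t10.png');f=grab('side','10');crop(f,190,350,110,230,5,'pics/c10.png');f=grab('wrist','10')"
```

```text
t 17.82 tip rel Lpocket (x,y,z mm) [ 0.2 11.2 -2.5] fixed rel Rpocket [-0.3  9.8 33.1] F drawer [ -2.36 -11.45   0.98] gap 0.21 q3,7 [ 25. -23.]
```

View pics/t10.png

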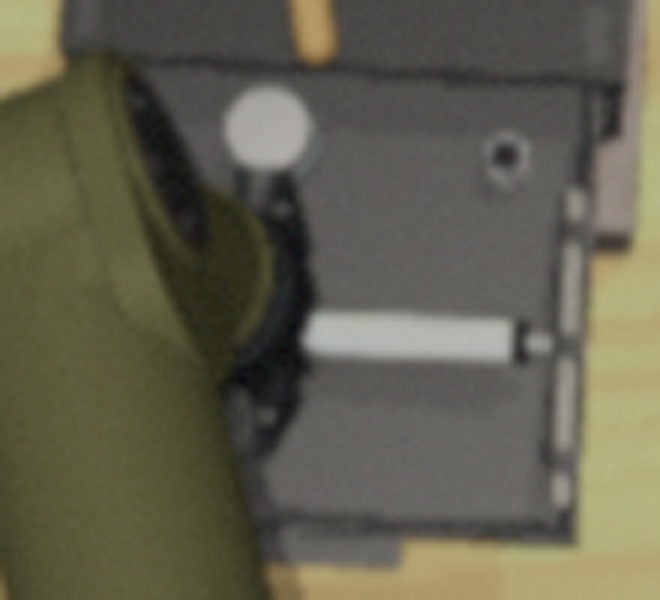

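View pics/wrist10.png

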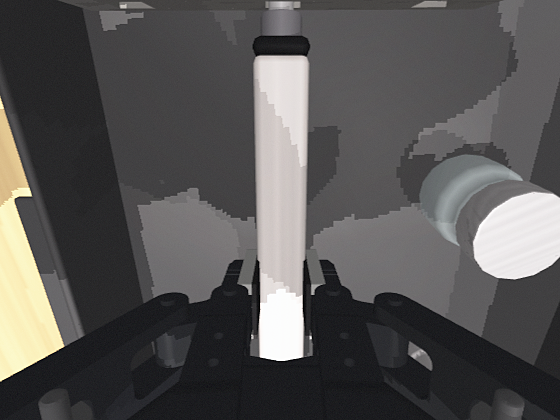

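View pics/c10.png

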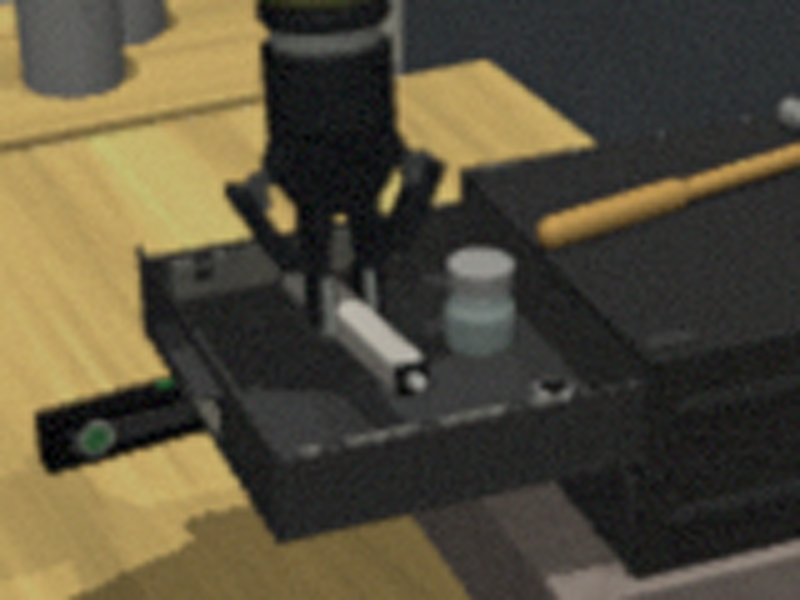

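Call:
{"method": "send_rows", "body": {
  "deltas": [
    [[0,-1,0],[0,0,0],1],
    [[0,-1,0],[0,0,0],1],
    [[0,-1,0],[0,0,0],1],
    [[0,0,0],[0,0,0],1]
  ]
}}

```text
clock: 18.48
position: [0.4944, 0.0788, 0.2111]
tool_rot: [[0.997, -0.072, -0.012], [-0.073, -0.987, -0.144], [-0.001, 0.145, -0.989]]
ft_force: [-2.3, -12.2, 1.9]
finger_gap: 0.209
```

```bash
python3 -c "
from h import *
state()
f=grab('wrist','11');a=load('wrist4')
cv2.imwrite('pics/c11.png',cv2.resize(np.hstack([x['image'][0:70,220:345,::-1] for x in (a,load('wrist10'),f)]),None,fx=2.1,fy=2.1))"
```

```text
t 18.48 tip rel Lpocket (x,y,z mm) [ 0.3 13.4 -3. ] fixed rel Rpocket [-0.4 12.  32.9] F drawer [ -1.44 -12.32   1.86] gap 0.209 q3,7 [ 25. -23.]
```

View pics/c11.png

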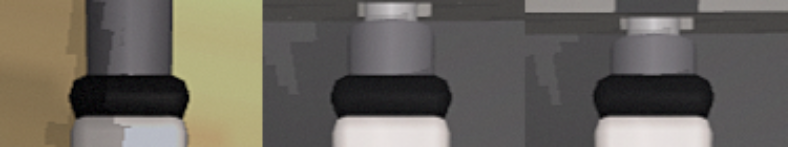

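```bash
python3 -c "
from h import *
from cell import observe
f=load('wrist11');s=observe();R=s['tool_rot'];p=s['position']
def at(u,v,zt):
  o,d=ray(f,u,v);o=R.T@(o-p);d=R.T@d;return (o+d*(zt-o[2])/d[2])*1000
for v in (15,16,17,18): print(v,at(281.5,v,-.0154))
print('cap',at(281.5,35,-.0179))
"
```

```text
15 [  -1.41814708 -101.69861565  -15.4       ]
16 [  -1.41814631 -101.39408362  -15.4       ]
17 [  -1.41814555 -101.08912392  -15.4       ]
18 [  -1.41814478 -100.78373564  -15.4       ]
cap [ -1.42269272 -94.9536792  -17.9       ]
```

Call:
{"method": "send_rows", "body": {
  "deltas": [
    [[0,-1,0],[0,0,0],1],
    [[0,-0.5,0],[0,0,0],1],
    [[0,-0.15,2],[1.04,0,0],1],
    [[0,-0.15,2],[1.04,0,0],1],
    [[0,-0.15,2],[1.04,0,0],1],
    [[0,0,0],[0,0,0],1]
  ]
}}

```text
clock: 19.27
position: [0.4944, 0.0791, 0.2048]
tool_rot: [[0.997, -0.073, -0.008], [-0.074, -0.993, -0.09], [-0.001, 0.091, -0.996]]
ft_force: [-2.6, -12.5, 1.7]
finger_gap: 0.206
```

```bash
python3 -c "
from h import *
state()"
```

```text
t 19.27 tip rel Lpocket (x,y,z mm) [ 0.4 14.1 -2.6] fixed rel Rpocket [-0.6 11.1 19.9] F drawer [ -1.73 -12.67   1.75] gap 0.206 q3,7 [ 26. -20.]
```

Call:
{"method": "send_rows", "body": {
  "deltas": [
    [[0,-0.15,1.9],[1.04,0,0],1],
    [[0,-0.15,1.9],[1.04,0,0],1],
    [[0,0,0],[0,0,0],1]
  ]
}}

```text
clock: 19.65
position: [0.4944, 0.0792, 0.2008]
tool_rot: [[0.997, -0.073, -0.005], [-0.074, -0.996, -0.054], [-0.001, 0.055, -0.999]]
ft_force: [-2.6, -12.4, 1.9]
finger_gap: 0.212
```

```bash
python3 -c "
from h import *
state();f=grab('side','12');crop(f,190,350,110,230,5,'pics/c12.png')"
```

```text
t 19.65 tip rel Lpocket (x,y,z mm) [ 0.4 14.2 -2.1] fixed rel Rpocket [-0.5 10.5 11.4] F drawer [ -1.7  -12.59   1.93] gap 0.212 q3,7 [ 27. -19.]
```

View pics/c12.png

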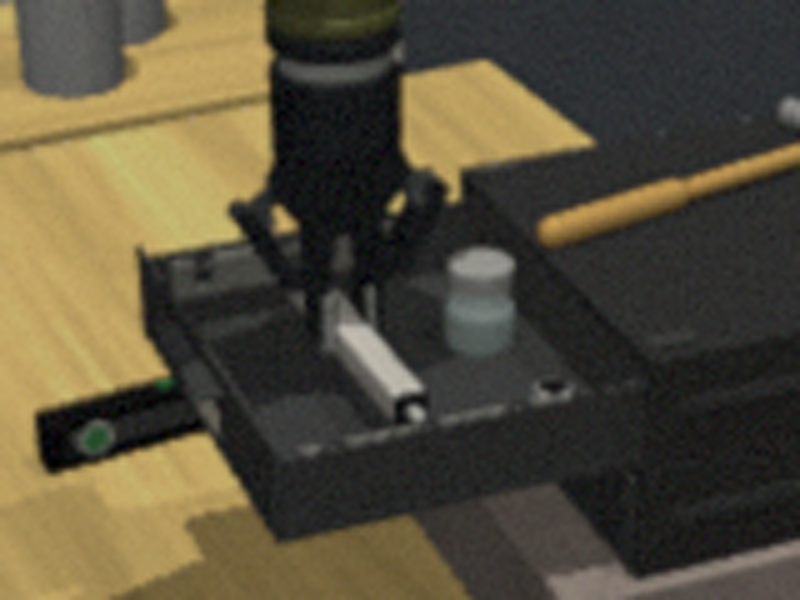

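Call:
{"method": "send_rows", "body": {
  "deltas": [
    [[0,-0.1,1.6],[1.04,0,0],1],
    [[0,-0.1,1.6],[1.04,0,0],1],
    [[0,-0.1,1.5],[1.04,0,0],1],
    [[0,0,0],[0,0,0],1],
    [[0,0,0],[0,0,0],1]
  ]
}}

```text
clock: 20.32
position: [0.4943, 0.0793, 0.1955]
tool_rot: [[0.997, -0.073, -0.002], [-0.073, -0.997, -0.001], [-0.002, 0.001, -1.0]]
ft_force: [-1.1, -14.0, -1.2]
finger_gap: 0.209
```

```bash
python3 -c "
from h import *
state()"
```

```text
t 20.32 tip rel Lpocket (x,y,z mm) [ 0.2 14.1 -0.8] fixed rel Rpocket [-0.6 10.1 -0.5] F drawer [ -0.13 -14.05  -1.22] gap 0.209 q3,7 [ 27. -16.]
```

Call:
{"method": "send_rows", "body": {
  "deltas": [
    [[0.2,1,-0.5],[0,0,0],1],
    [[0,1,0],[0,0,0],1],
    [[0,1,0],[0,0,0],1],
    [[0,1,0],[0,0,0],1],
    [[0,1,0],[0,0,0],1],
    [[0,0,0],[0,0,0],1]
  ]
}}

```text
clock: 21.08
position: [0.4941, 0.0757, 0.1958]
tool_rot: [[0.997, -0.072, -0.002], [-0.072, -0.997, 0.0], [-0.002, -0.0, -1.0]]
ft_force: [-1.0, -10.7, -2.9]
finger_gap: 0.207
```

```bash
python3 -c "
from h import *
state()"
```

```text
t 21.07 tip rel Lpocket (x,y,z mm) [ 0.1 10.4 -0.2] fixed rel Rpocket [-0.4  6.4 -0.3] F drawer [ -0.26 -10.73  -2.87] gap 0.207 q3,7 [ 28. -15.]
```

Call:
{"method": "send_rows", "body": {
  "deltas": [
    [[0,1,0],[0,0,0],1],
    [[0,1,0],[0,0,0],1],
    [[0,1,0],[0,0,0],1],
    [[0,0,0],[0,0,0],1]
  ]
}}

```text
clock: 21.58
position: [0.494, 0.0736, 0.1959]
tool_rot: [[0.997, -0.071, -0.001], [-0.071, -0.997, 0.002], [-0.001, -0.001, -1.0]]
ft_force: [-0.6, -9.0, -3.1]
finger_gap: 0.207
```

```bash
python3 -c "
from h import *
state()"
```

```text
t 21.57 tip rel Lpocket (x,y,z mm) [ 0.1  8.3 -0. ] fixed rel Rpocket [-0.3  4.3 -0.4] F drawer [ 0.03 -9.04 -3.13] gap 0.207 q3,7 [ 28. -15.]
```

Call:
{"method": "send_rows", "body": {
  "deltas": [
    [[0,1,0],[0,0,0],1],
    [[0,1,0],[0,0,0],1],
    [[0,1,0],[0,0,0],1],
    [[0,0,0],[0,0,0],1]
  ]
}}

```text
clock: 22.08
position: [0.4939, 0.0714, 0.1959]
tool_rot: [[0.997, -0.071, -0.001], [-0.071, -0.997, 0.003], [-0.001, -0.003, -1.0]]
ft_force: [-1.5, -7.0, -2.7]
finger_gap: 0.209
```

```bash
python3 -c "
from h import *
state();f=grab('top','13');crop(f,180,290,155,255,6,'pics/t13.png')"
```

```text
t 22.07 tip rel Lpocket (x,y,z mm) [0.1 6.1 0.1] fixed rel Rpocket [-0.2  2.1 -0.5] F drawer [-1.02 -7.05 -2.67] gap 0.209 q3,7 [ 28. -15.]
```

View pics/t13.png

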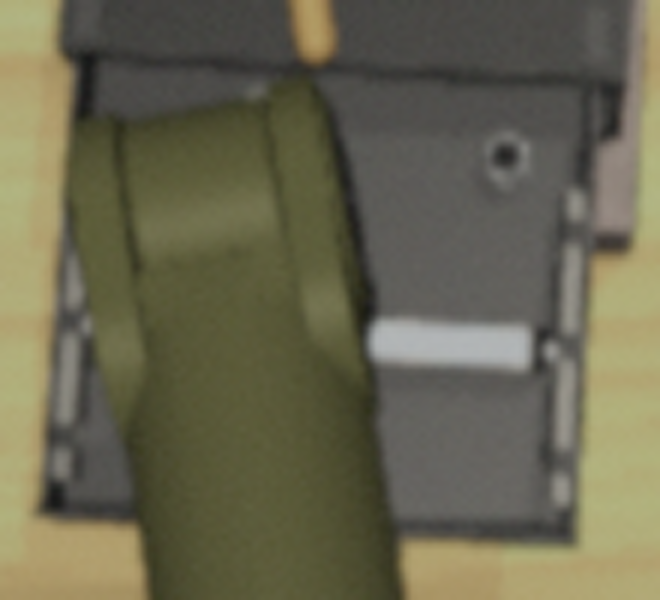

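Call:
{"method": "send_rows", "body": {
  "deltas": [
    [[0,1,0],[0,0,0],1],
    [[0,1,0],[0,0,0],1],
    [[0,0.8,0],[0,0,0],1],
    [[0,0,0],[0,0,0],1]
  ]
}}

```text
clock: 22.62
position: [0.4938, 0.0694, 0.1959]
tool_rot: [[0.998, -0.07, -0.001], [-0.07, -0.998, 0.004], [-0.001, -0.004, -1.0]]
ft_force: [-0.3, -5.8, -3.2]
finger_gap: 0.211
```

```bash
python3 -c "
from h import *
state()"
```

```text
t 22.62 tip rel Lpocket (x,y,z mm) [-0.   4.1  0.3] fixed rel Rpocket [-0.1  0.1 -0.6] F drawer [ 0.1  -5.85 -3.18] gap 0.211 q3,7 [ 28. -14.]
```

Call:
{"method": "send_rows", "body": {
  "deltas": [
    [[0,0.7,0],[0,0,0],1],
    [[0,0.7,0],[0,0,0],1],
    [[0,0.6,0],[0,0,0],1],
    [[0,0,0],[0,0,0],1]
  ]
}}

```text
clock: 23.12
position: [0.4938, 0.0684, 0.1963]
tool_rot: [[0.998, -0.07, -0.0], [-0.07, -0.998, 0.005], [-0.0, -0.005, -1.0]]
ft_force: [0.2, -4.9, -4.0]
finger_gap: 0.21
```

```bash
python3 -c "
from h import *
state()"
```

```text
t 23.12 tip rel Lpocket (x,y,z mm) [-0.   3.1  0.9] fixed rel Rpocket [ 0.  -0.9 -0.4] F drawer [ 0.55 -4.92 -3.98] gap 0.21 q3,7 [ 28. -14.]
```

Call:
{"method": "send_rows", "body": {
  "deltas": [
    [[0,0.6,0.5],[0,0,0],1],
    [[0,0.6,0.3],[0,0,0],1],
    [[0,0.6,0],[0,0,0],1],
    [[0,0,0],[0,0,0],1]
  ]
}}

```text
clock: 23.62
position: [0.4939, 0.068, 0.196]
tool_rot: [[0.998, -0.069, 0.001], [-0.069, -0.998, 0.007], [0.0, -0.007, -1.0]]
ft_force: [-0.8, 0.1, -2.6]
finger_gap: 0.211
```

```bash
python3 -c "
from h import *
state()"
```

```text
t 23.62 tip rel Lpocket (x,y,z mm) [0.  2.6 0.8] fixed rel Rpocket [ 0.2 -1.4 -1. ] F drawer [-0.83  0.09 -2.61] gap 0.211 q3,7 [ 28. -14.]
```

Force fell to about 0 within 0.5 mm of travel, so the fixed pin has met its pocket floor. I'll level slightly and release gently, opening only part-way because the jar is close.

Call:
{"method": "send_rows", "body": {
  "deltas": [
    [[0,0,0],[-0.4,0,0],1],
    [[0,0,0],[0,0,0],1],
    [[0,0,0],[0,0,0],0.55],
    [[0,0,0],[0,0,0],0.45],
    [[0,0,0],[0,0,0],0.3],
    [[0,0,0],[0,0,0],0.15],
    [[0,0,0],[0,0,0],0.1],
    [[0,0,0],[0,0,0],0.1]
  ],
  "grip_force": 20
}}

```text
clock: 24.62
position: [0.4939, 0.0668, 0.1958]
tool_rot: [[0.998, -0.07, 0.0], [-0.07, -0.998, -0.001], [0.0, 0.001, -1.0]]
ft_force: [0.0, 0.6, 0.3]
finger_gap: 0.45
```

```bash
python3 -c "
from h import *
state();f=grab('wrist','14')"
```

```text
t 24.62 tip rel Lpocket (x,y,z mm) [ 0.2  1.5 -0.4] fixed rel Rpocket [ 0.2 -2.5 -0.1] F drawer [0.01 0.55 0.32] gap 0.45 q3,7 [ 28. -14.]
```

View pics/wrist14.png

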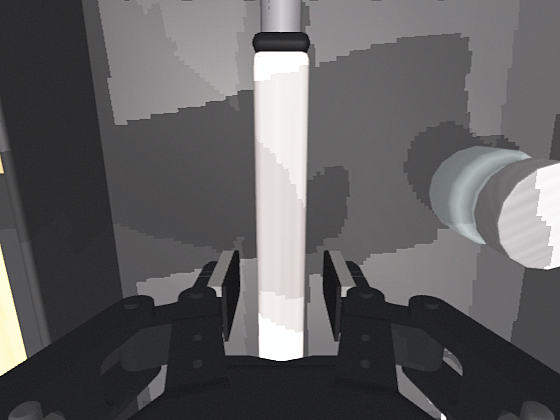

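Released: the fingers are clear on both sides and the bar is centred. I'll retreat straight up and then look.

Call:
{"method": "send_rows", "body": {
  "deltas": [
    [[0,0,-5],[0,0,0],0.1],
    [[0,0,-10],[0,0,0],0.1],
    [[0,0,-20],[0,0,0],0.1],
    [[0,0,-35],[0,0,0],0.1],
    [[0,0,-45],[0,0,0],0.1],
    [[0,0,-45],[0,0,0],0.1],
    [[-10,0,-30],[0,0,0],0.1],
    [[-20,0,0],[0,0,0],0.1],
    [[0,0,0],[0,0,0],0.1]
  ]
}}

```text
clock: 25.8
position: [0.4636, 0.0693, 0.3871]
tool_rot: [[0.998, -0.069, 0.002], [-0.069, -0.998, 0.0], [0.002, -0.0, -1.0]]
ft_force: [0.7, -0.2, 0.3]
finger_gap: 0.451
```

```bash
python3 -c "
from h import *
state();f=grab('wrist','15');f=grab('side','15');crop(f,190,350,110,230,5,'pics/c15.png');
f=load('wrist15');a=f['image'][30:80,215:435,::-1];b=f['image'][275:335,215:435,::-1]"
```

```text
t 25.8 tip rel Lpocket (x,y,z mm) [-30.3   1.9 191. ] fixed rel Rpocket [-30.1  -2.1 191. ] F drawer [ 0.74 -0.1   0.31] gap 0.451 q3,7 [ 26. -19.]
```

View pics/wrist15.png

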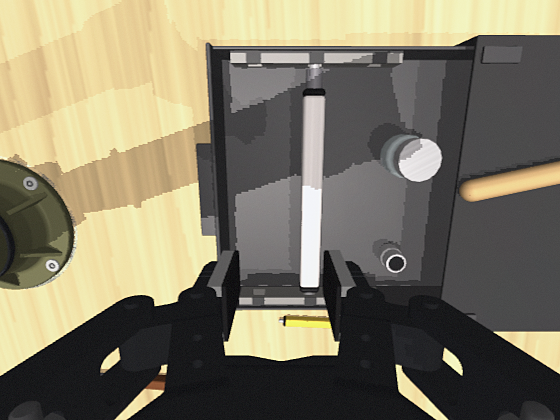

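View pics/c15.png

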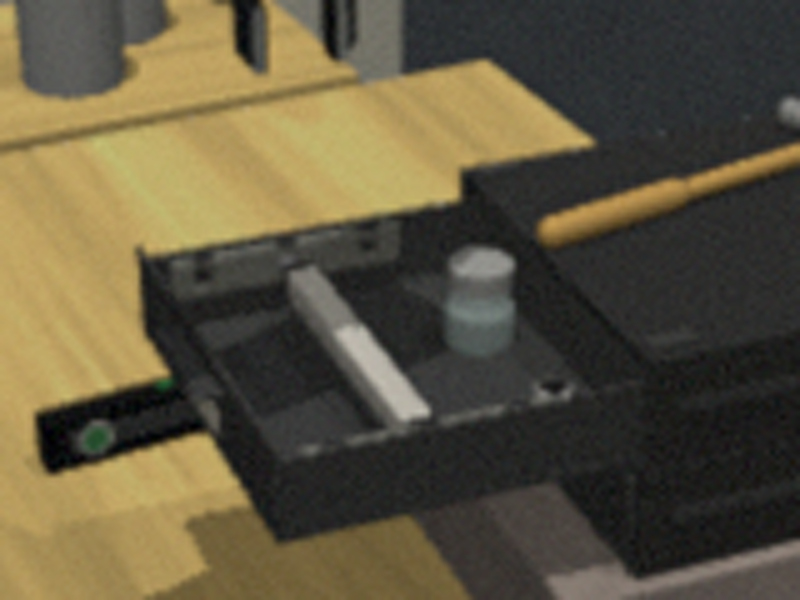

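```bash
python3 -c "
from h import *
f=load('wrist15');a=f['image'][40:105,262:362,::-1];b=f['image'][255:320,262:362,::-1]
cv2.imwrite('pics/w15c.png',cv2.resize(np.hstack([a,b]),None,fx=4,fy=4,interpolation=cv2.INTER_CUBIC))
z=.216
g=lambda u,v,z:onz(f,u,v,z)
"
```

```text
(no output)
```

View pics/w15c.png

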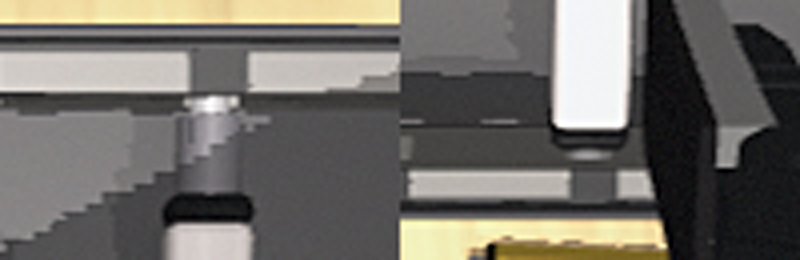

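```bash
python3 -c "
from h import *
f=load('wrist15')
a=np.radians(YAW);Y=np.array([-np.sin(a),np.cos(a),0])
y=lambda u,v,z:onz(f,u,v,z)@Y*1000
rl=y(315,63.5,.216);rr=y(410,297.2,.216) if 0 else y(408.0-98,297.2,.216)
print('rails gap',rl-rr,'pocketfloors',rl+8,rr-8)
print('sleeve front to left face',rl-y(314,68.2,.2115),'cap(l) to face',rl-y(314,88.7,.214))
print('silver end right to face',y(310,287,.214)-rr, 'tube length silver', y(314,40+224/4,.214)-y(310,287,.214))
"
```

```text
rails gap 226.96101629512665 pocketfloors 225.172611106167 -17.788405188959644
sleeve front to left face 3.1514014182036476 cap(l) to face 20.524235358734302
silver end right to face 10.760808396703261 tube length silver 189.4938683992775
```

The bar sits in the middle pair of marks. In the wrist crop the left sleeve front is 3.2 mm from the rail face, and the left tube end is 20.5 mm from it. Fully home should be about 4 mm and 20 mm. On the right the cap is about 4 mm from the face, as it should be when home. The jar (415,160), socket (395,262) and hammer look undisturbed. Handing in.

```bash
python3 -c "
from cell import *
print(hand_in()); print(observe()['clock'])"
```

```text
the job is handed in; nothing more can be done
None
the job is handed in; nothing more can be done
```

The bar is fitted across the drawer in the middle pair of pockets, and the job was handed in at about 26 s of the 64 s allowed; no verdict is given.

**What I did:**
- I gripped the large silver bar at its middle and put the sprung pin into the left middle pocket with the bar tilted 8°.
- I squeezed the bar about 14 mm, with a peak wrist force of about 14 N, and lowered it level. I then eased it out in steps of 1 mm or less until the side force dropped to zero, and released it gently.

**Last checks (wrist picture):**
- **Left end:** the sleeve is 3.2 mm from the rail face (about 4 mm expected) and the tube end 20.5 mm (20 mm expected).
- **Right end:** the cap is about 4 mm from the rail face, which matches fully home. That figure relies on an estimated cap thickness.
- **Other things:** the jar, chrome socket and hammer look undisturbed. The drawer shifted only 1–2 mm in its runners. I did not re-measure the level; the arm did not go near it.

**What disagreed:** my estimate of the squeeze ranged from 11 to 14 mm. One sleeve-edge reading gave 11 mm, while the force and the arm position gave 13–14 mm. Tracking the drawer's small shift in the top view was too noisy to use, so I relied on the force readings.

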